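# Press two well modules together in the hinged bonding jig

## Robot

A 7-joint arm with a two-finger parallel gripper is mounted at the origin on the work surface. World frame = base frame: x ahead of the robot, y to its left, z up, the work surface at z = 0. Lengths are in m, angles in rad, forces in N, time in s.
With the tool pointing down it reaches from about 0.4 to 0.85 m from the base axis. Payload 4.5 kg.
Tool frame: the origin (TCP) lies midway between the tips of the shut fingers; the grasp point (between the pads) lies 19 mm behind it; x points along the fingers, y is the direction in which the jaws open and shut, and the axes are right-handed (so a half turn about x gives the same grasp; the last joint's range is limited). The gripper opens to 88 mm and grips with 3 to 60 N. Pads are 18 mm wide; open, the fingers measure 123 mm over their backs; the gripper's body (75 mm by 187 mm) begins 45 mm behind the grasp point.
Start: joints at [1.273, 0.689, -0.195, 1.565, 0.157, 0.902, -0.215], TCP at [0.204, -0.591, 0.239] pointing down, gripper open.
Joint ranges: [-3.01, 3.01], [-0.46, 2.08], [-1.47, 1.51], [0.13, 2.56], [-1, 4.14], [0.04, 2.09], [-2.66, 2.66]. Speed limits (rad/s): [2.57, 2.57, 3.14, 3.14, 3.14, 3.14, 3.14].

## Interface

Orientations are given as a unit quaternion [x, y, z, w].
In Python, from plant import r gives the robot as it stands.
- The arm moves only by the tool arm_command, never from a script. Its argument "plan" is a list of rows, each a list of 5 numbers: the finger opening in m, from 0 to 0.0881, then the shift along the tool's x, y, z in m, then the turn about the tool's x in rad. In form: [[grip, dx, dy, dz, roll], ...]. A call has 1 to 12 rows; each row shifts and turns the commanded pose from where the row before left it, along the tool's axes as they then stand; what a row does not reach is not made up. A row lasts 1/8 s, in which the tool goes at most 62.5 mm and 10.7 degrees, less where a joint would pass 70% of its speed; a pose out of reach is approached as far as the arm can. A call is refused whole if a number of a shift passes 0.0625 or a number of a turn 0.188, either way. A call with a gripper value outside its range is refused whole. The fingers move at their own pace and stop on an object; "force" is the grip in N (left out, the last holds). Time passes only in rows, so rows that do not move let the fingers close. It gives the time, the measured TCP pose, the force and the opening at its end, in the units of the state.
- r.get_state(): the state, without advancing time (a new reading comes with each control period).
- r.snapshot(name): name is "scene" or "top" or "wrist"; returns (picture, depth): 400x640x3 uint8, red, green, blue; 400x640 float32, m along the optical axis (not along the pixel's ray), 0 where there is no reading.
- r.calibration(name): a dict with "fx", "fy", "cx", "cy" (pixels), "eye" and "orientation" of the camera in the world; the wrist camera has in their place "mount" (4x4, takes a point from camera to tool coordinates, whose origin is the TCP and whose axes are the tool frame's). Camera axes: x right, y down, z forward; pixel columns grow to the right and rows downward; lengths in m; the calibration is good to about 2 mm. The wrist camera is an equidistant fisheye: a pixel r from the principal point sees the ray r / f radians off the axis. A picture is of the moment at which its call begins: read the wrist's pose just before it. calibration takes no time and is no camera call.
- r.finish_job(): hands the job in, once; it reports no verdict.
The state is a dict: "clock": time; "q": joint angles; "qd": joint speeds; "joint_torque": joint torques, N m; "tool_pos": TCP position; "eef_rot": TCP orientation; "contact_force": force on the tool from outside, world axes, zero at the start; "moment": the same for the moment, N m; "opening": opening from 0.0 (shut) to 1.0 (fully open).
Only numpy, scipy, OpenCV 4.12 (cv2) and the standard library are available. Lean on these libraries where they do the work, as an engineer would, in place of code of your own. Each camera call takes 0.05 s, during which the arm holds its last target.

## Task

In the hinged bonding jig, slide the loose well module along its channel until it butts flush against the module already stuck down there, leaving no gap. Then swing the lid down over them, take the locating pin from the tube rack and push it down through the hole in the lid into the hole in the base until its collar sits on the lid. Finish while holding: keep hold of the pin and keep bearing down, so that the sprung lid stays pressed fully shut while the adhesive takes, and leave the other things on the bench where they are.

Things in the scene. Friction and masses are not known exactly. Their poses are not given: they have to be found in the camera images.
- jig: Aluminium bonding jig, fixed. Origin on the bench under the line where the modules meet; x along the channel to its end stop (x +50), y to the hinge, z up. Base plate x -120..+70, y -75..+75 mm, top 20 mm above the bench. Two rails 8 mm high, inner faces y +-26, x -110..+50, guide the modules. Steel boss at x 0, y -50, 36 x 28 mm, top 51 mm above the bench, has the base hole.
- stuck_module (a point): Centre (half-way up) of the white well module already stuck down in the jig against the end stop: a block of 2 x 2 open wells, 50 x 50 mm, 22 mm high, standing on the base plate (20 to 42 mm above the bench). It cannot move. Its free face is 25 mm from here along the jig's -x. Axes as the jig's.
- module_center (a point): Centre (half-way up) of the loose white well module, the same block of 2 x 2 open wells, 50 x 50 x 22 mm high, walls 3 mm, about 45 g, standing on the base plate between the rails, 12 to 30 mm short of the stuck one; slides along the channel. Butted flush, this point is 50 mm from stuck_module along the jig's -x. Axes roughly as the jig's.
- lid (a joint): Angle of the jig's hinged upper half (lid), rad: 0 = fully shut, level; 1.75 to 2.05 at the start = open, leaning back past upright. Friction hinge: stays where it is left; moving it takes up to 0.5 N m. Its sprung pressure plate meets the modules about 0.1 rad from shut and pushes the lid back up to 0.05-0.08 rad when not pressed; 7 to 10 N down at the lid hole holds it at 0.
- lid_hinge (a point): Middle of the lid's hinge line, which runs along the jig's x; at jig x 0, y +62 mm, 50 mm above the bench. Axes as the jig's. The lid opens up and over towards the jig's +y. The lid is an aluminium plate 120 mm along the hinge, 8 mm thick, reaching 126 mm from the hinge line; its outer (top) face lies 10 mm off this line, so 60 mm above the bench when shut.
- lid_edge (a point): Middle of the outer end of the lid's lifting tab (46 mm wide, 6 mm thick), 144 mm from the hinge line; moves with the lid. z points out of the lid's outer face.
- lid_hole (a point): Centre of the 13 mm through hole in the lid, at the lid's outer (top) face, 112 mm from the hinge line, mid-width; moves with the lid. z points out of the lid's outer face. Shut, it lies straight above base_hole, 9 mm higher.
- base_hole (a point): Centre of the mouth of the 11.5 mm hole in the steel boss of the jig's base, 51 mm above the bench, 31 mm deep, upright; mouth chamfered 1.5 mm. Axes as the jig's.
- pin_knob (a point): Centre of the knurled dark knob of the steel locating pin: knob 20 mm across, 36 mm high (18 mm above and below). Under it a collar 26 mm across, 5 mm thick, underside 23 mm below this point; then a shaft 10 mm across, 36 mm long. z points up along the pin. The pin (about 90 g) stands upright in a 12.5 mm hole of the tube rack, its collar lying on the rack.
- pin_tip (a point): Lower end of the pin's shaft, 59 mm below pin_knob along the pin; tapered over the last 5 mm to 5.6 mm across. Same axes as the pin. With the collar seated on the shut lid it is 24 mm above the bench.
- tube_rack: White microtube rack fixed on the bench, 130 (x) x 90 (y) x 46 mm high, origin under its centre. The pin stands in its corner hole at x -50, y +30 mm; capped tubes in other holes stand up to 7 mm above its top.
- big_flask: Bystander: clear culture flask lying flat, body 110 x 85 x 36 mm, yellow cap; origin under the body's centre, cap to -x.
- small_flask: Bystander: small clear culture flask lying flat, body 62 x 50 x 26 mm, yellow cap; origin under the body's centre.
- small_flask2: Bystander: a second small clear culture flask of the same size; origin under the body's centre.
- well_plate: Bystander: lidded six-well plate, 127 x 85 x 23 mm; origin under its centre.
- media_bottle: Bystander: standing media bottle, 72 mm across, 150 mm high, white cap; origin under its centre.
- dishes: Bystander: stack of two round dishes, 58 mm across, 27 mm high; origin under its centre.
- marker: Bystander: marker pen lying on the bench, 135 mm long, 12 mm thick; origin near its middle, under it.

How it is judged:
By the outcome, as a careful person would: the job done as asked, in the order asked, and still so for the second after the job is handed in, while the arm keeps its last pose, push and grip.
It also fails if it takes over 72 s, if anything falls off the work surface, if the arm or the gripper's body presses on something with over 40 N, if the wrist force passes 120 N, or if a joint passes its speed limit or range.

## Working session

There is one attempt and no reset: what is moved stays moved. The work goes in short steps, Python scripts to look and compute and a tool call to move; the robot and the scene stay as the last step left them, time stands still between calls to the robot, and variables do not carry over. Pictures are saved under pics/ and viewed, and the job is handed in when it is done.

Besides the shell and the picture viewer there is one more tool, called after "Call:" as name(argument=value, ...), one argument or row to a line, values as JSON. arm_command: Moves the arm, as the interface text tells. Its arguments: {"type":"object","properties":{"plan":{"type":"array","items":{"type":"array","items":{"type":"number"}}},"force":{"type":"number"}},"required":["plan"]}

```bash
ls; mkdir -p pics
python3 - <<'E'
from plant import r
import cv2,numpy as np
print(r.get_state())
for n in("scene","top","wrist"):
    p,d=r.snapshot(n); cv2.imwrite(f"pics/{n}0.png",p[:,:,::-1]); np.save(f"pics/{n}0.npy",d)
    print(n,r.calibration(n))
E
```

```text
pics
{'clock': 0.0, 'q': array([ 1.2728098 ,  0.69001056, -0.19447953,  1.56637255,  0.15728254,
        0.90251238, -0.2150603 ]), 'qd': array([ 0.00073834, -0.00190556, -0.00101051,  0.00096081, -0.00064392,
       -0.00090184, -0.00048103]), 'joint_torque': array([ 5.91103490e-04, -5.27551317e+01, -1.26679312e+00, -1.53427273e+01,
       -5.26854582e-02,  6.61531580e-03,  1.83748780e-04]), 'tool_pos': array([ 0.20330588, -0.59031335,  0.23788499]), 'eef_rot': array([-0.69723051, -0.11745543,  0.69755648, -0.11614125]), 'contact_force': array([-0.63587078, -0.22940083, -0.83136206]), 'moment': array([-0.04094785,  0.02474759, -0.01433464]), 'opening': 1.00089096190308}
scene {'fx': 370.29380102616733, 'fy': 370.29380102616733, 'cx': 319.4472595055811, 'cy': 194.72367245224774, 'eye': array([ 1.1703733 , -0.36554367,  0.76735571]), 'orientation': array([ 0.77732926,  0.50290509, -0.19938882, -0.32107598])}
top {'fx': 369.1359767466167, 'fy': 369.1359767466167, 'cx': 321.6729678275138, 'cy': 199.8638759881162, 'eye': array([ 0.33676065, -0.04587144,  1.22942587]), 'orientation': array([-0.69813948,  0.70898174, -0.06584117,  0.07490727])}
wrist {'fx': 309.70691628693146, 'fy': 309.70691628693146, 'cx': 314.1162643955779, 'cy': 198.2411336364638, 'mount': array([[-8.10145570e-04, -2.57309425e-01,  9.66328724e-01,
        -1.47476599e-01],
       [ 9.99999403e-01, -9.16623698e-04,  5.94300009e-04,
        -1.32470878e-03],
       [ 7.32840815e-04,  9.66328629e-01,  2.57310014e-01,
        -6.65681963e-02],
       [ 0.00000000e+00,  0.00000000e+00,  0.00000000e+00,
         1.00000000e+00]])}
```

View pics/scene0.png

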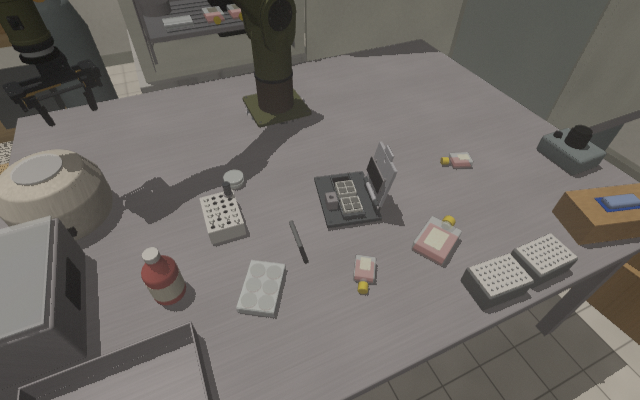

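View pics/top0.png

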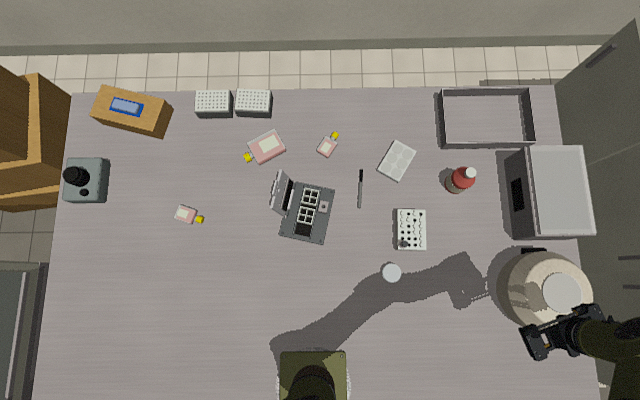

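View pics/wrist0.png

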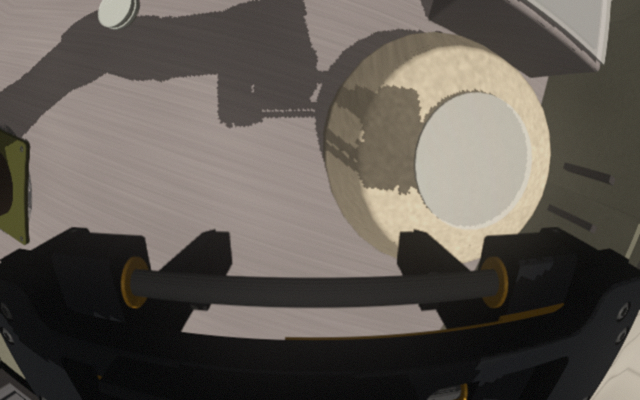

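```bash
cat > h.py <<'E'
import numpy as np,cv2
from scipy.spatial.transform import Rotation as R
from plant import r
def world(name,u,v,d,cal=None):
    c=cal or r.calibration(name); u=np.asarray(u,float);v=np.asarray(v,float)
    p=np.stack([(u-c['cx'])/c['fx']*d,(v-c['cy'])/c['fy']*d,d],-1)
    return p@R.from_quat(c['orientation']).as_matrix().T+c['eye']
def proj(name,P):
    c=r.calibration(name); p=(np.asarray(P)-c['eye'])@R.from_quat(c['orientation']).as_matrix()
    return np.stack([p[...,0]/p[...,2]*c['fx']+c['cx'],p[...,1]/p[...,2]*c['fy']+c['cy']],-1)
def cloud(name,d):
    v,u=np.mgrid[0:400,0:640]; return world(name,u,v,d)
def wray(c,u,v):
    x=u-c['cx'];y=v-c['cy'];rr=np.hypot(x,y);th=rr/c['fx'];s=np.where(rr>0,np.sin(th)/np.maximum(rr,1e-9),0)
    return np.stack([x*s,y*s,np.cos(th)],-1)
def wcloud(d,st,c):
    v,u=np.mgrid[0:400,0:640].astype(float); k=wray(c,u,v); P=k/np.maximum(k[...,2:],.05)*d[...,None]
    M=c['mount'];P=P@M[:3,:3].T+M[:3,3]
    return P@R.from_quat(st['eef_rot']).as_matrix().T+st['tool_pos']
def wproj(P,st,c):
    P=(np.asarray(P)-st['tool_pos'])@R.from_quat(st['eef_rot']).as_matrix()
    M=c['mount'];P=(P-M[:3,3])@M[:3,:3]
    rho=np.hypot(P[...,0],P[...,1]);th=np.arctan2(rho,P[...,2]);k=c['fx']*th/rho
    return np.stack([P[...,0]*k+c['cx'],P[...,1]*k+c['cy']],-1)
E
python3 - <<'E'
from h import *
for n,(a,b,c,d) in {"top":(255,160,345,250),"scene":(305,135,405,235)}.items():
    i=cv2.imread(f"pics/{n}0.png")[b:d,a:c]; i=cv2.resize(i,None,fx=6,fy=6,interpolation=cv2.INTER_CUBIC);cv2.imwrite(f"pics/{n}_jig0.png",i)
i=cv2.imread("pics/top0.png")[195:260,385:435]; cv2.imwrite("pics/rack0.png",cv2.resize(i,None,fx=8,fy=8,interpolation=cv2.INTER_CUBIC))
d=np.load("pics/top0.npy");P=cloud("top",d)
print('table z',np.median(P[150:330:10,100:250:10,2]))
def s(n,u0,u1,v0,v1,z0,z1):
    Q=P[v0:v1,u0:u1].reshape(-1,3);Q=Q[(Q[:,2]>z0)&(Q[:,2]<z1)]
    m=Q[:,:2].astype(np.float32);b=cv2.minAreaRect(m);print(n,len(Q),Q.mean(0).round(4),b, 'zmed',np.median(Q[:,2]))
s('rack',385,435,195,260,.04,.06)
s('knob',385,435,195,260,.08,.12)
s('base',265,345,170,255,.012,.03)
s('mods',265,345,170,255,.037,.046)
s('boss',310,345,190,255,.046,.056)
s('lid',265,300,165,215,.06,.3)
E
```

```text
table z 0.0011707975564372308
rack 1108 [ 0.4784 -0.3188  0.0471] ((0.47717928886413574, -0.31833916902542114), (0.091338612139225, 0.1306283324956894), 87.38493347167969) zmed 0.04649829284407947
knob 34 [ 0.4284 -0.2853  0.0871] ((0.4285922348499298, -0.28589150309562683), (0.01860744133591652, 0.017471376806497574), 66.28881072998047) zmed 0.08705642089501853
base 1983 [0.5317 0.0169 0.0208] ((0.5429491400718689, 0.018116824328899384), (0.14921759068965912, 0.19071747362613678), 76.69178771972656) zmed 0.02064040900752606
mods 183 [0.5627 0.0109 0.0415] ((0.5610865950584412, -0.00544792041182518), (0.09120649099349976, 0.12482815235853195), 79.12545013427734) zmed 0.04154069391443138
boss 86 [ 0.5559 -0.0341  0.0506] ((0.568285346031189, -0.02725539170205593), (0.08259467035531998, 0.051033876836299896), 2.508394241333008) zmed 0.05046986456409086
lid 677 [0.5819 0.0889 0.1399] ((0.584887683391571, 0.08801679313182831), (0.039166659116744995, 0.12077018618583679), 77.33651733398438) zmed 0.13590583286110403
```

View pics/top_jig0.png

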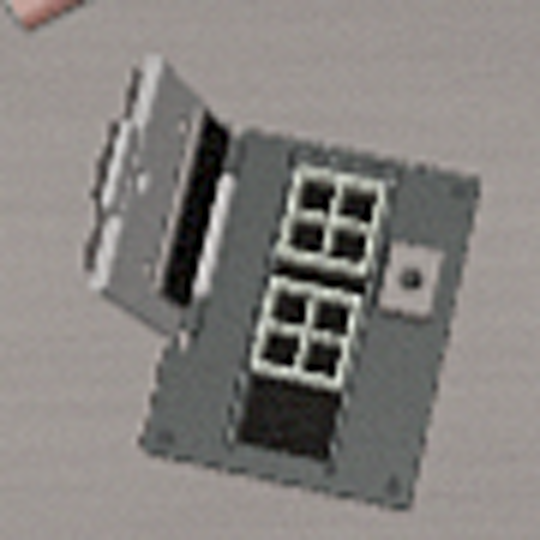

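View pics/scene_jig0.png

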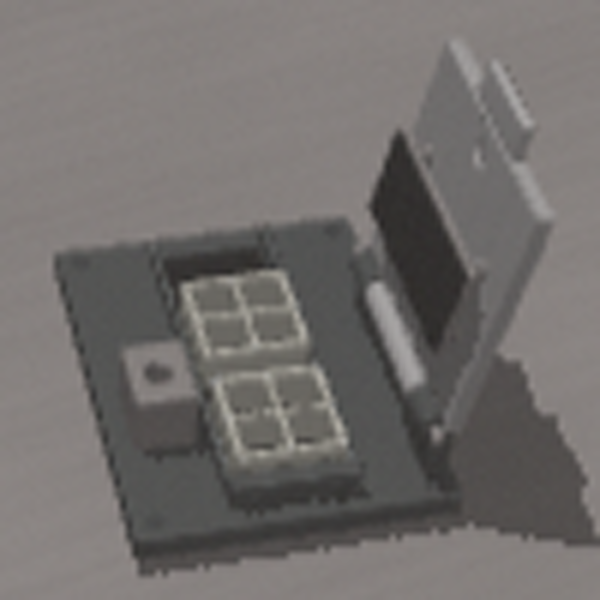

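View pics/rack0.png

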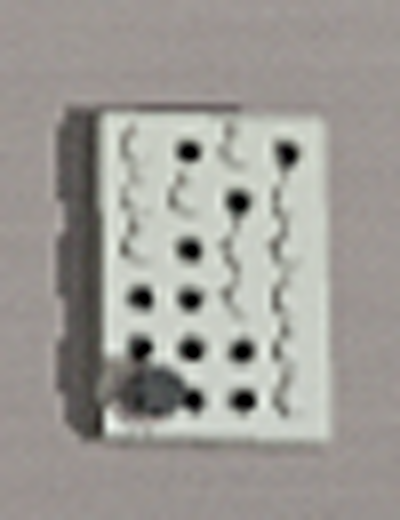

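```bash
cat >> h.py <<'E'
def to(p,jaw=None):
    """tool-frame shift to world TCP p, and roll so the jaw axis lies along world angle jaw (deg, mod 180)"""
    st=r.get_state();M=R.from_quat(st['eef_rot']).as_matrix()
    d=M.T@(np.asarray(p)-st['tool_pos']);a=np.degrees(np.arctan2(M[1,1],M[0,1]))
    print('tcp',st['tool_pos'].round(4),'jaw',round(a,2),'F',st['contact_force'].round(1),'shift',d.round(4),'q7',st['q'][6].round(2),'op',round(st['opening'],3),'t',st['clock'])
    print('tool axes x',M[:,0].round(3),'y',M[:,1].round(3),'z',M[:,2].round(3))
    if jaw is not None:
        for k in(-180,0,180):
            w=np.radians(a-jaw+k)  # tool x down: positive roll turns jaw clockwise
            print(' roll',round(w,3))
E
python3 - <<'E'
from h import *
to([.478,.033,.239],-13.3)
E
```

```text
tcp [ 0.2034 -0.5905  0.2381] jaw -70.98 F [-0.4 -0.5  0.2] shift [-2.000e-04 -5.000e-01 -4.627e-01] q7 -0.22 op 1.001 t 0.15
tool axes x [-0.001  0.001 -1.   ] y [ 0.326 -0.945 -0.001] z [-0.945 -0.326  0.   ]
 roll -4.148
 roll -1.007
 roll 2.135
```

Call:
arm_command(
  plan=[
    [0,0,-0.0417,-0.0386,0],
    [0,0,-0.0417,-0.0386,0],
    [0,0,-0.0417,-0.0386,0],
    [0,0,-0.0417,-0.0386,0],
    [0,0,-0.0417,-0.0386,0],
    [0,0,-0.0417,-0.0386,0],
    [0,0,-0.0417,-0.0386,0],
    [0,0,-0.0417,-0.0386,0],
    [0,0,-0.0417,-0.0386,0],
    [0,0,-0.0417,-0.0386,0],
    [0,0,-0.0417,-0.0386,0],
    [0,0,-0.0417,-0.0386,0],
  ],
  force=20,
)

```text
clock: 1.65
tool_pos: [0.479, 0.0348, 0.2387]
eef_rot: [-0.697, -0.117, 0.697, -0.117]
contact_force: [0.0, -0.7, -0.2]
opening: 0.005
```

Call:
arm_command(
  plan=[
    [0,0,0,0,-0.17],
    [0,0,0,0,-0.17],
    [0,0,0,0,-0.17],
    [0,0,0,0,-0.17],
    [0,0,0,0,-0.17],
    [0,0,0,0,-0.157],
    [0,0,0,0,0],
  ],
)

```text
clock: 2.52
tool_pos: [0.4784, 0.0329, 0.2385]
eef_rot: [-0.555, -0.438, 0.555, -0.438]
contact_force: [0.0, -0.2, -0.9]
opening: 0.004
```

Run:
```python
from h import *
to([.478,.033,.239],-13.3)
st=r.get_state();p,d=r.snapshot("wrist");cv2.imwrite("pics/w1.png",p[:,:,::-1]);np.savez("pics/w1.npz",d=d,pos=st['tool_pos'],rot=st['eef_rot'])
```

```text
tcp [0.4784 0.0329 0.2385] jaw -13.4 F [ 0.  -0.2 -0.9] shift [-0.0005 -0.0004  0.    ] q7 -0.75 op 0.004 t 2.525
tool axes x [-0.  0. -1.] y [ 0.973 -0.232 -0.001] z [-0.232 -0.973 -0.   ]
 roll -3.143
 roll -0.002
 roll 3.14
```

View pics/w1.png

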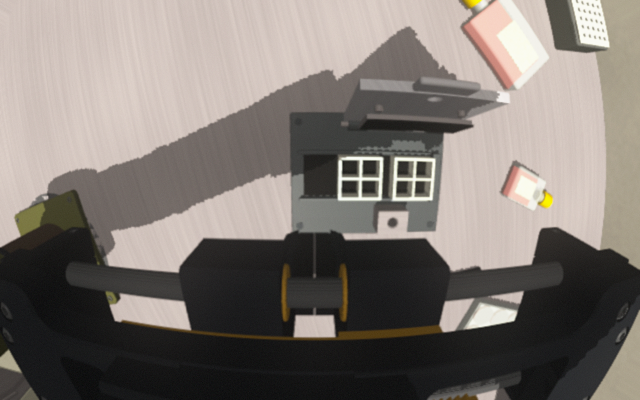

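Run:
```python
from h import *
z=np.load("pics/w1.npz");st={'tool_pos':z['pos'],'eef_rot':z['rot']};c=r.calibration("wrist")
P=wcloud(z['d'],st,c)
i=cv2.imread("pics/w1.png")[70:250,280:520];cv2.imwrite("pics/w1c.png",cv2.resize(i,None,fx=3.3,fy=3.3,interpolation=cv2.INTER_CUBIC))
a=np.radians(-13.3);X=np.array([np.cos(a),np.sin(a)]);Y=np.array([-X[1],X[0]]);O=np.array([.5673,.0123])
J=np.stack([(P[...,:2]-O)@X,(P[...,:2]-O)@Y,P[...,2]],-1)*1000
np.save("pics/J1.npy",J)
def s(n,m):
    Q=J[m];b=cv2.minAreaRect(Q[:,:2].astype(np.float32));print(n,len(Q),Q.min(0).round(1),Q.max(0).round(1),np.median(Q[:,2]).round(1),b)
v,u=np.mgrid[0:400,0:640];roi=(u>285)&(u<520)&(v>70)&(v<236)
Z=J[...,2]
s('base',roi&(Z>14)&(Z<24)&(v>112))
s('mods',roi&(Z>37)&(Z<46)&(v>150)&(v<205)&(u<440))
s('loose',roi&(Z>37)&(Z<46)&(v>150)&(v<205)&(u<387))
s('stuck',roi&(Z>37)&(Z<46)&(v>150)&(v<205)&(u>387)&(u<440))
s('boss',roi&(Z>46)&(Z<56)&(v>205)&(u>370)&(u<415))
L=J[roi&(Z>62)];print('lid',L.min(0),L.max(0))
A=np.c_[L[:,1],L[:,2]];print(np.percentile(A,[1,50,99],axis=0))
Lm=L[(abs(L[:,0])<30)];k=Lm[:,2].argmax();print('top pts',Lm[k], 'angle',np.degrees(np.arctan2(*np.linalg.svd(A-A.mean(0),full_matrices=False)[2][0][::-1])))
# ring of hole: project predicted
for n,p in {'hole':(0,-50,51),'edge':(0,62,0)}.items():
    print(n,wproj(np.r_[O+X*p[0]/1e3+Y*p[1]/1e3,p[2]/1e3],st,c))
```

```text
base 11791 [-120.5  -75.7   14. ] [202.4  72.5  24. ] 21.7 ((41.04847717285156, -1.7781906127929688), (147.9152374267578, 322.839111328125), 89.83428192138672)
mods 1677 [-64.4 -26.   37. ] [59.1 24.3 45.9] 43.1 ((-2.6626739501953125, -0.8797054290771484), (123.5674819946289, 50.34300994873047), 0.06729815900325775)
loose 816 [-64.4 -25.9  37.1] [-13.4  24.3  45.9] 43.2 ((-38.950592041015625, -0.8130588531494141), (51.00025177001953, 50.094482421875), 0.10325325280427933)
stuck 861 [ -0.8 -26.   37. ] [59.1 24.3 45.8] 43.0 ((29.064720153808594, -0.8670177459716797), (59.69430923461914, 50.274723052978516), 0.6563913226127625)
boss 667 [-18.3 -64.9  46. ] [ 18.3 -36.8  54.8] 52.6 ((-0.006084442138671875, -50.84097671508789), (36.535736083984375, 28.187116622924805), 0.2836163341999054)
lid [-104.91410574    9.12357717   63.47286084] [ 60.69071642  96.49801826 386.02201792]
[[ 10.50440932  80.29788235]
 [ 80.21986578 148.13438365]
 [ 95.29247574 386.02201792]]
top pts [-16.24332537  93.81353529 193.5458304 ] angle -90.88200840813103
hole [392.40544554 220.87284631]
edge [386.78070057 122.71352159]
```

View pics/w1c.png

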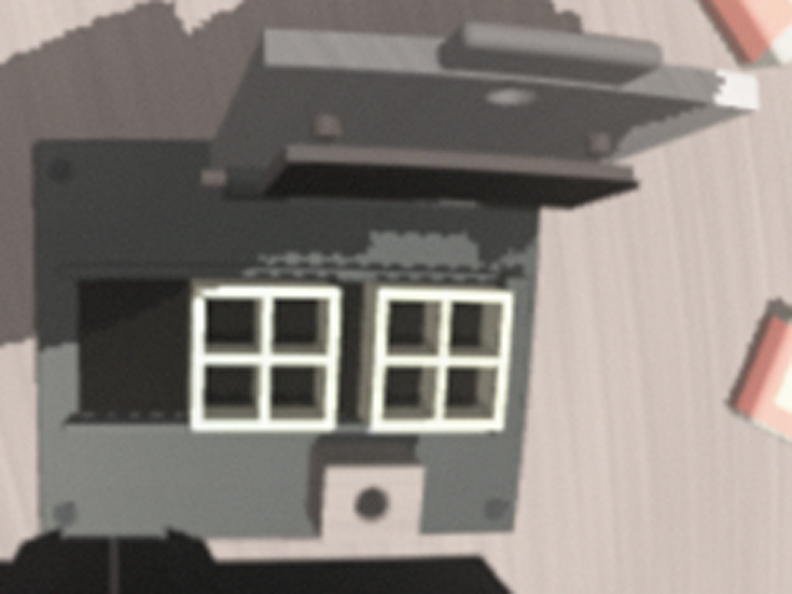

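Call:
arm_command(
  plan=[
    [0,0.045,0,0,0],
    [0,0.045,0,0,0],
    [0,0.045,0,0,0],
    [0,0.04,0,0,0],
    [0,0.02,0,0,0],
    [0,0.0125,0,0,0],
    [0,0,0,0,0],
  ],
)

```text
clock: 3.45
tool_pos: [0.4785, 0.0331, 0.0309]
eef_rot: [-0.554, -0.439, 0.555, -0.439]
contact_force: [0.1, 0.4, 0.3]
opening: 0.009
```

Call:
arm_command(
  plan=[
    [0,0,0.003,0,0],
    [0,0,0.003,0,0],
    [0,0,0.003,0,0],
    [0,0,0.003,0,0],
    [0,0,0.003,0,0],
    [0,0,0,0,0],
  ],
)

```text
clock: 4.2
tool_pos: [0.4934, 0.0295, 0.0312]
eef_rot: [0.555, 0.439, -0.554, 0.439]
contact_force: [0.0, 0.3, 0.4]
opening: 0.007
```

Run:
```python
from h import *
to([.478,.033,.239],-13.3)
st=r.get_state();p,d=r.snapshot("wrist");cv2.imwrite("pics/w2.png",p[:,:,::-1]);np.savez("pics/w2.npz",d=d,pos=st['tool_pos'],rot=st['eef_rot'])
```

```text
tcp [0.4934 0.0295 0.0312] jaw -13.31 F [0.  0.3 0.4] shift [-2.078e-01 -1.570e-02  1.000e-04] q7 -0.96 op 0.007 t 4.2
tool axes x [ 0.  0. -1.] y [ 0.973 -0.23   0.   ] z [-0.23  -0.973 -0.   ]
 roll -3.142
 roll -0.0
 roll 3.141
```

View pics/w2.png

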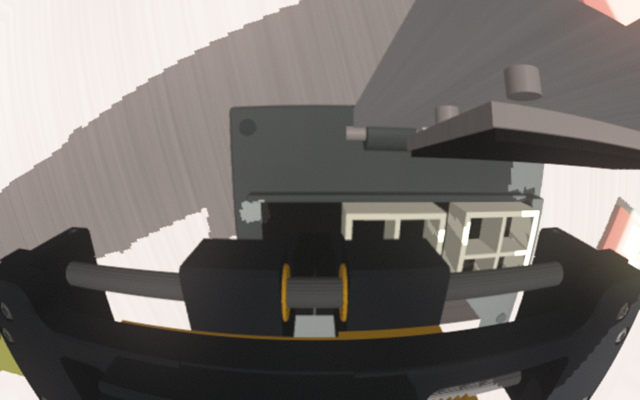

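Call:
arm_command(
  plan=[
    [0,0,0.002,0,0],
    [0,0,0.002,0,0],
    [0,0,0.0015,0,0],
    [0,0,0,0,0],
  ],
)

```text
clock: 4.75
tool_pos: [0.4988, 0.0283, 0.0312]
eef_rot: [0.555, 0.439, -0.554, 0.439]
contact_force: [0.1, -0.3, 0.9]
opening: 0.002
```

Call:
arm_command(
  plan=[
    [0,0,0.001,0,0],
    [0,0,0.001,0,0],
    [0,0,0,0,0],
  ],
)

```text
clock: 5.12
tool_pos: [0.5005, 0.0279, 0.0312]
eef_rot: [0.555, 0.439, -0.554, 0.439]
contact_force: [0.5, -0.4, -0.0]
opening: 0.006
```

Call:
arm_command(
  plan=[
    [0,0,0.001,0,0],
    [0,0,0,0,0],
  ],
)

```text
clock: 5.38
tool_pos: [0.5015, 0.0276, 0.0312]
eef_rot: [0.555, 0.439, -0.555, 0.439]
contact_force: [0.4, -0.3, 0.8]
opening: 0.009
```

Run:
```python
from h import *
to([.478,.033,.239],-13.3)
p,d=r.snapshot("scene");i=p[135:235,305:405,::-1];cv2.imwrite("pics/s3.png",cv2.resize(i,None,fx=6,fy=6,interpolation=cv2.INTER_CUBIC))
p,d=r.snapshot("wrist");i=p[180:300,200:560,::-1];cv2.imwrite("pics/w3.png",cv2.resize(i,None,fx=2.2,fy=2.2,interpolation=cv2.INTER_CUBIC))
```

```text
tcp [0.5015 0.0276 0.0312] jaw -13.3 F [ 0.4 -0.3  0.8] shift [-2.078e-01 -2.410e-02  2.000e-04] q7 -0.95 op 0.009 t 5.375
tool axes x [ 0. -0. -1.] y [ 0.973 -0.23   0.   ] z [-0.23  -0.973  0.   ]
 roll -3.142
 roll 0.0
 roll 3.142
```

View pics/s3.png

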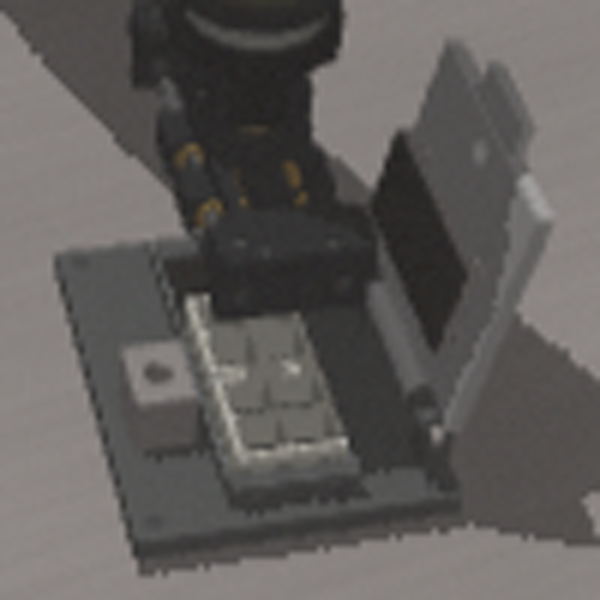

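View pics/w3.png

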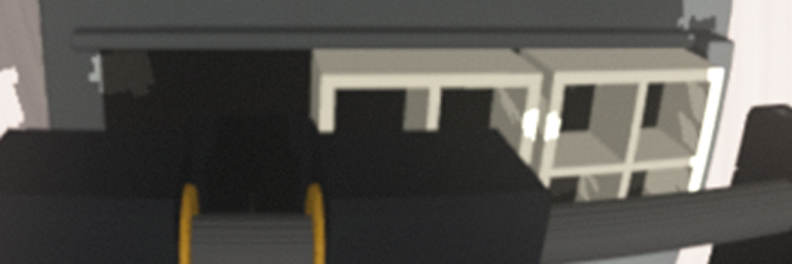

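Call:
arm_command(
  plan=[
    [0,0,0.001,0,0],
    [0,0,0,0,0],
  ],
)

```text
clock: 5.72
tool_pos: [0.5025, 0.0274, 0.0312]
eef_rot: [0.555, 0.439, -0.554, 0.439]
contact_force: [-0.4, 0.4, -0.4]
opening: 0.008
```

Call:
arm_command(
  plan=[
    [0,0,0.001,0,0],
    [0,0,0,0,0],
  ],
)

```text
clock: 5.98
tool_pos: [0.5035, 0.0272, 0.0312]
eef_rot: [0.555, 0.439, -0.555, 0.439]
contact_force: [-0.3, 0.3, -0.1]
opening: 0.004
```

Call:
arm_command(
  plan=[
    [0,0,0.001,0,0],
    [0,0,0,0,0],
  ],
)

```text
clock: 6.22
tool_pos: [0.5045, 0.027, 0.0312]
eef_rot: [0.555, 0.439, -0.554, 0.439]
contact_force: [-0.2, 0.5, 1.0]
opening: 0.003
```

Call:
arm_command(
  plan=[
    [0,0,0.001,0,0],
    [0,0,0,0,0],
  ],
)

```text
clock: 6.48
tool_pos: [0.5046, 0.0268, 0.0312]
eef_rot: [-0.554, -0.439, 0.555, -0.439]
contact_force: [-2.1, 0.8, 1.3]
opening: 0.005
```

Call:
arm_command(
  plan=[
    [0,0,0.001,0,0],
    [0,0,0,0,0],
  ],
)

```text
clock: 6.72
tool_pos: [0.5047, 0.0267, 0.0312]
eef_rot: [-0.554, -0.439, 0.555, -0.438]
contact_force: [-4.9, 1.8, 3.8]
opening: 0.004
```

Call:
arm_command(
  plan=[
    [0,0,0.001,0,0],
    [0,0,0,0,0],
  ],
)

```text
clock: 6.98
tool_pos: [0.5047, 0.0267, 0.0311]
eef_rot: [-0.553, -0.44, 0.556, -0.438]
contact_force: [-6.1, 2.3, 6.1]
opening: 0.005
```

Call:
arm_command(
  plan=[
    [0,0,-0.008,0,0],
    [0,0,-0.008,0,0],
    [0,-0.03,0,0,0],
    [0,-0.06,0,0,0],
    [0,-0.06,0,0,0],
    [0,-0.06,0,0,0],
    [0,0,0,0,0],
  ],
)

```text
clock: 7.85
tool_pos: [0.4947, 0.0305, 0.2453]
eef_rot: [0.558, 0.436, -0.552, 0.44]
contact_force: [-0.4, 1.0, -0.2]
opening: 0.008
```

Run:
```python
from h import *
to([.478,.033,.239],-13.3)
st=r.get_state();p,d=r.snapshot("wrist");cv2.imwrite("pics/w4.png",cv2.resize(p[60:250,270:510,::-1],None,fx=3.3,fy=3.3,interpolation=cv2.INTER_CUBIC))
c=r.calibration("wrist");P=wcloud(d,st,c)
a=np.radians(-13.3);X=np.array([np.cos(a),np.sin(a)]);Y=np.array([-X[1],X[0]]);O=np.array([.5673,.0123])
J=np.stack([(P[...,:2]-O)@X,(P[...,:2]-O)@Y,P[...,2]],-1)*1000
Z=J[...,2]
for z0,z1,y0,y1 in((38,47,-30,28),(48,56,-68,-32)):
  m=(Z>z0)&(Z<z1)&(J[...,0]>-90)&(J[...,0]<54)&(J[...,1]>y0)&(J[...,1]<y1)
  Q=J[m];print(len(Q),Q.min(0),Q.max(0),np.median(Q[:,2]),cv2.minAreaRect(Q[:,:2].astype(np.float32)))
# lid: points
m=(Z>65)&(Z<230)&(abs(J[...,0])<66)&(J[...,1]>40)&(J[...,1]<150)
Q=J[m]
for z in range(70,215,10):
  q=Q[abs(Q[:,2]-z)<3]
  if len(q)>3: print(z,len(q),q[:,0].min().round(),q[:,0].max().round(),np.percentile(q[:,1],[2,50,98]).round(1))
p,d=r.snapshot("top");P=cloud("top",d)
J=np.stack([(P[...,:2]-O)@X,(P[...,:2]-O)@Y,P[...,2]],-1)*1000;Z=J[...,2]
Q=J[(Z>65)&(Z<230)&(abs(J[...,0])<66)&(J[...,1]>40)&(J[...,1]<150)]
print('top')
for z in range(70,215,10):
  q=Q[abs(Q[:,2]-z)<3]
  if len(q)>3: print(z,len(q),q[:,0].min().round(),q[:,0].max().round(),np.percentile(q[:,1],[2,50,98]).round(1))
```

```text
tcp [0.4947 0.0305 0.2453] jaw -13.36 F [-0.4  1.  -0.2] shift [ 0.0062 -0.0168  0.0015] q7 -0.77 op 0.008 t 7.85
tool axes x [ 0.01   0.001 -1.   ] y [ 0.973 -0.231  0.01 ] z [-0.231 -0.973 -0.004]
 roll -3.143
 roll -0.001
 roll 3.141
1403 [-50.38285437 -26.91215371  38.00071081] [50.22045526 24.24422759 46.11055405] 43.3250429013203 ((-0.047809600830078125, -1.3637351989746094), (100.6019515991211, 51.08198165893555), 0.08006371557712555)
655 [-18.65438952 -65.89504427  48.05603602] [ 18.24814563 -36.81637365  55.44094674] 52.55914537510167 ((-0.21712493896484375, -51.36341857910156), (28.736581802368164, 37.148311614990234), 89.32965850830078)
70 23 -60.0 -45.0 [66.3 66.4 74.2]
80 16 -59.0 -44.0 [68.4 68.5 68.6]
90 22 -60.0 -45.0 [58.2 69.5 73.8]
100 299 -60.0 60.0 [56.8 71.6 73.2]
110 306 -60.0 59.0 [59.4 73.5 75. ]
120 303 -60.0 60.0 [60.7 75.5 76.8]
130 328 -60.0 59.0 [62.9 77.  79.8]
140 424 -60.0 60.0 [65.4 79.6 80.7]
150 254 -59.0 60.0 [81.3 82.  82.8]
160 279 -61.0 60.0 [82.8 83.9 86.6]
170 430 -61.0 60.0 [85.1 85.9 94.7]
180 145 -23.0 21.0 [88.1 88.9 92.8]
190 573 -23.0 22.0 [90.1 92.9 96. ]
top
```

View pics/w4.png

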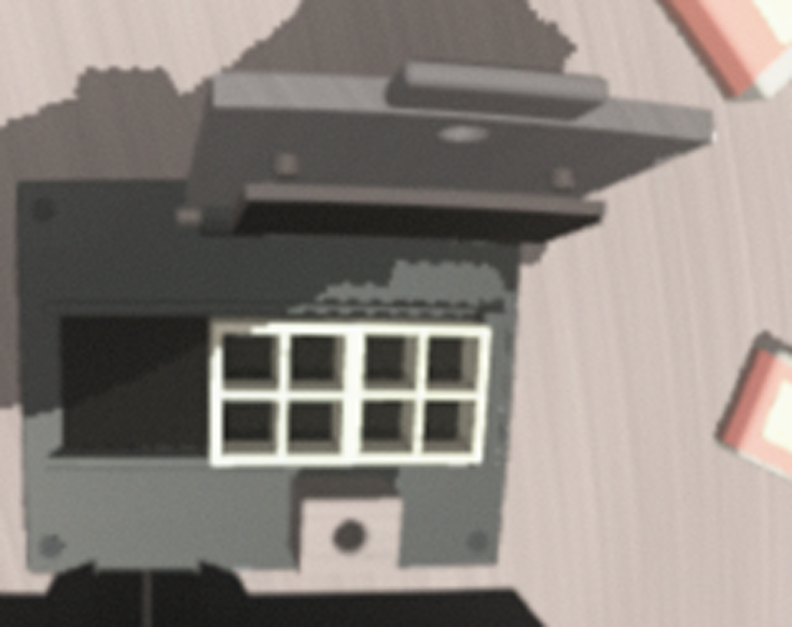

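Call:
arm_command(
  plan=[
    [0,-0.01,0.018,-0.034,0],
    [0,0,0.018,-0.034,0],
    [0,0,0.019,-0.034,0],
    [0,0,0.018,-0.034,0],
    [0,0,0,0,0],
  ],
)

```text
clock: 8.57
tool_pos: [0.5939, 0.1485, 0.2485]
eef_rot: [-0.553, -0.441, 0.554, -0.439]
contact_force: [-0.7, -0.5, -0.1]
opening: 0.007
```

```bash
cat >> h.py <<'E'
a=np.radians(-13.3);X=np.array([np.cos(a),np.sin(a)]);Y=np.array([-X[1],X[0]]);O=np.array([.5673,.0123])-.0008*Y
def jig(p): return np.r_[(p[:2]-O)@X,(p[:2]-O)@Y,p[2]]*1000
def jw(x,y,z): return np.r_[O+X*x/1e3+Y*y/1e3,z/1e3]
E
python3 - <<'E'
from h import *
to(jw(0,130,165),-13.3);print(jig(r.get_state()['tool_pos']))
E
```

```text
tcp [0.5939 0.1485 0.2485] jaw -13.08 F [-0.7 -0.5 -0.1] shift [0.0834 0.0056 0.0095] q7 -0.86 op 0.007 t 8.575
tool axes x [-0.003  0.001 -1.   ] y [ 0.974 -0.226 -0.003] z [-0.226 -0.974 -0.   ]
 roll -3.138
 roll 0.004
 roll 3.145
[ -5.42399209 139.45626669 248.46538135]
```

Call:
arm_command(
  plan=[
    [0,0.03,0.005,0,0],
    [0,0.03,0,0,0],
    [0,0.023,0,0,0],
    [0,0,0,0.01,0],
    [0,0,0,0.01,0],
    [0,0,0,0.008,0],
    [0,0,0,0.008,0],
    [0,0,0,0.008,0],
    [0,0,0,0,0],
  ],
)

```text
clock: 9.7
tool_pos: [0.5888, 0.1004, 0.1685]
eef_rot: [-0.555, -0.438, 0.555, -0.439]
contact_force: [0.5, 0.8, 0.0]
opening: 0.009
```

Run:
```python
from h import *
to(jw(0,81,165),-13.3);print(jig(r.get_state()['tool_pos']))
p,d=r.snapshot("scene");i=p[95:235,285:425,::-1];cv2.imwrite("pics/s5.png",cv2.resize(i,None,fx=4,fy=4,interpolation=cv2.INTER_CUBIC))
```

```text
tcp [0.5888 0.1004 0.1685] jaw -13.35 F [0.5 0.8 0. ] shift [ 0.0035 -0.0006  0.0105] q7 -0.87 op 0.009 t 9.7
tool axes x [ 0.    -0.001 -1.   ] y [ 0.973 -0.231  0.   ] z [-0.231 -0.973  0.001]
 roll -3.142
 roll -0.001
 roll 3.141
[  0.61734997  91.52397618 168.4546798 ]
```

View pics/s5.png

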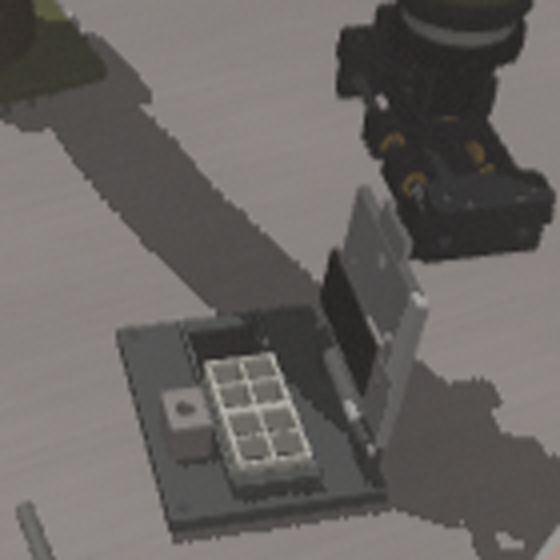

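Call:
arm_command(
  plan=[
    [0,0,0,0.011,0],
    [0,0,0,0.011,0],
    [0,0,0,0.011,0],
    [0,0.002,0,0.011,0],
    [0,0.002,0,0.011,0],
    [0,0,0,0,0],
  ],
)

```text
clock: 10.5
tool_pos: [0.5753, 0.0457, 0.1636]
eef_rot: [-0.554, -0.438, 0.556, -0.438]
contact_force: [0.6, 0.8, 1.5]
opening: 0.003
```

Run:
```python
from h import *
to(jw(0,4,150),-13.3);print(jig(r.get_state()['tool_pos']))
p,d=r.snapshot("scene");i=p[95:235,285:425,::-1];cv2.imwrite("pics/s6.png",cv2.resize(i,None,fx=4,fy=4,interpolation=cv2.INTER_CUBIC))
```

```text
tcp [0.5753 0.0457 0.1636] jaw -13.42 F [0.6 0.8 1.5] shift [ 0.0137 -0.0001  0.0311] q7 -0.81 op 0.003 t 10.5
tool axes x [-0.002 -0.002 -1.   ] y [ 0.973 -0.232 -0.001] z [-0.232 -0.973  0.003]
 roll -3.144
 roll -0.002
 roll 3.14
[1.45108139e-01 3.51700635e+01 1.63626120e+02]
```

View pics/s6.png

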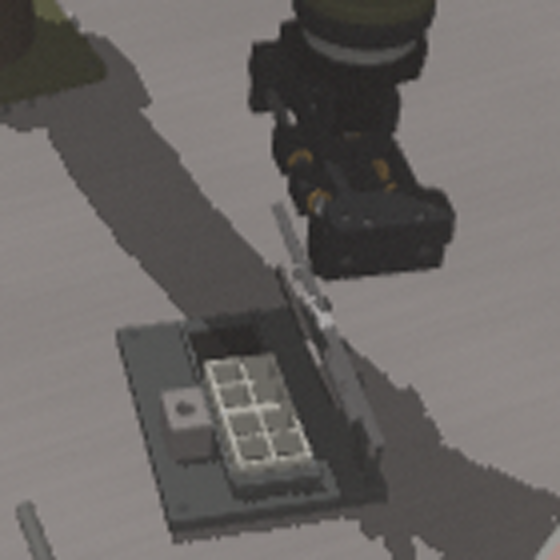

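Call:
arm_command(
  plan=[
    [0,0.003,0,0.011,0],
    [0,0.005,0,0.01,0],
    [0,0.006,0,0.01,0],
    [0,0.008,0,0.01,0],
    [0,0.008,0,0.009,0],
    [0,0.008,0,0.007,0],
    [0,0.01,0,0.007,0],
    [0,0.01,0,0.007,0],
    [0,0,0,0,0],
  ],
)

```text
clock: 11.68
tool_pos: [0.5588, -0.0219, 0.1051]
eef_rot: [-0.554, -0.439, 0.556, -0.438]
contact_force: [0.2, 0.3, -0.4]
opening: 0.003
```

Run:
```python
from h import *
to(jw(0,-45,84),-13.3);print(jig(r.get_state()['tool_pos']))
p,d=r.snapshot("scene");i=p[95:235,285:425,::-1];cv2.imwrite("pics/s7.png",cv2.resize(i,None,fx=4,fy=4,interpolation=cv2.INTER_CUBIC))
```

```text
tcp [ 0.5588 -0.0219  0.1051] jaw -13.34 F [ 0.2  0.3 -0.4] shift [0.0211 0.0005 0.0105] q7 -0.77 op 0.003 t 11.675
tool axes x [-0.002 -0.001 -1.   ] y [ 0.973 -0.231 -0.002] z [-0.231 -0.973  0.001]
 roll -3.142
 roll -0.001
 roll 3.141
[ -0.40189038 -34.44807567 105.12366408]
```

View pics/s7.png

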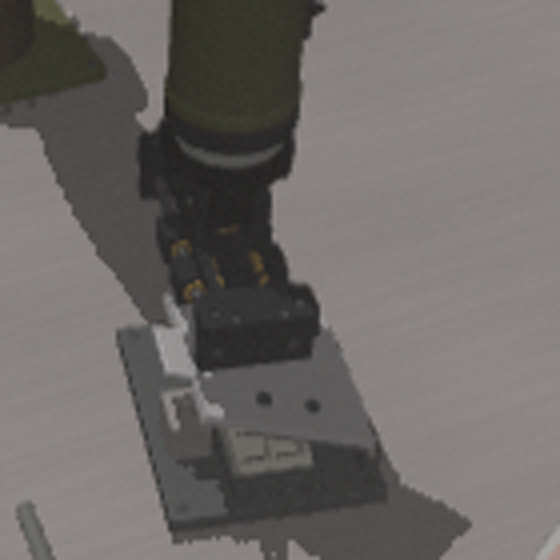

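Call:
arm_command(
  plan=[
    [0,0.007,0,0.004,0],
    [0,0.007,0,0.004,0],
    [0,0.007,0,0.003,0],
    [0,0.006,0,0.001,0],
    [0,0.004,0,0,0],
    [0,0.004,0,0,0],
    [0,0.003,0,0,0],
    [0,0,0,0,0],
  ],
)

```text
clock: 12.72
tool_pos: [0.557, -0.033, 0.0682]
eef_rot: [-0.554, -0.439, 0.555, -0.439]
contact_force: [0.3, 1.0, 0.4]
opening: 0.007
```

Call:
arm_command(
  plan=[
    [0,0.002,0,0,0],
    [0,0.002,0,0,0],
    [0,0,0,0,0],
  ],
)

```text
clock: 13.1
tool_pos: [0.557, -0.0333, 0.0645]
eef_rot: [-0.554, -0.438, 0.555, -0.439]
contact_force: [-1.3, -2.7, 5.0]
opening: 0.005
```

Call:
arm_command(
  plan=[
    [0,0.002,0,0,0],
    [0,0,0,0,0],
  ],
)

```text
clock: 13.35
tool_pos: [0.5569, -0.0335, 0.0627]
eef_rot: [-0.554, -0.438, 0.555, -0.439]
contact_force: [-1.1, -0.8, 6.9]
opening: 0.006
```

Call:
arm_command(
  plan=[
    [0,-0.03,0,0,0],
    [0,-0.05,0,0,0],
    [0,-0.05,0,0,0],
    [0,0,0,0,0],
  ],
)

```text
clock: 13.85
tool_pos: [0.5598, -0.0318, 0.1957]
eef_rot: [0.557, 0.437, -0.552, 0.44]
contact_force: [0.3, 0.8, -0.6]
opening: 0.005
```

Run:
```python
from h import *
to(jw(0,-50,184),-13.3)
st=r.get_state();p,d=r.snapshot("wrist");cv2.imwrite("pics/w8.png",p[:,:,::-1])
P=wcloud(d,st,r.calibration("wrist"));J=np.stack([(P[...,:2]-O)@X,(P[...,:2]-O)@Y,P[...,2]],-1)*1000
print('wrist lid y,z')
for nm in("wrist","scene"):
  if nm=="scene":
    p,d=r.snapshot("scene");cv2.imwrite("pics/s8.png",cv2.resize(p[115:235,305:425,::-1],None,fx=5,fy=5,interpolation=cv2.INTER_CUBIC))
    P=cloud("scene",d);J=np.stack([(P[...,:2]-O)@X,(P[...,:2]-O)@Y,P[...,2]],-1)*1000
  m=(J[...,2]>52)&(J[...,2]<80)&(J[...,0]>15)&(J[...,0]<58)&(J[...,1]>-64)&(J[...,1]<40);Q=J[m]
  if len(Q)>20: print(nm,len(Q),np.polyfit(Q[:,1],Q[:,2],1))
```

```text
tcp [ 0.5598 -0.0318  0.1957] jaw -13.29 F [ 0.3  0.8 -0.6] shift [ 0.0117 -0.0029  0.0062] q7 -0.68 op 0.005 t 13.85
tool axes x [ 0.008  0.001 -1.   ] y [ 0.973 -0.23   0.008] z [-0.23  -0.973 -0.003]
 roll -3.141
 roll 0.0
 roll 3.142
wrist lid y,z
wrist 5298 [-0.07499393 66.36394563]
scene 464 [-0.07382686 64.73796405]
```

View pics/w8.png

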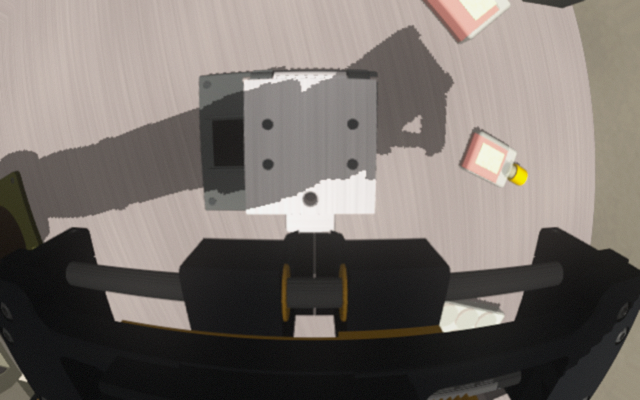

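View pics/s8.png

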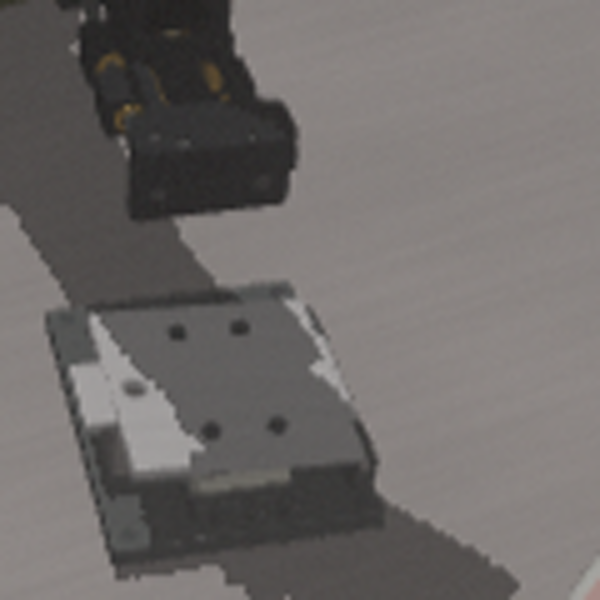

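Run:
```python
from h import *
p=cv2.imread("pics/w8.png");g=cv2.cvtColor(p,6)
print(jw(0,-48.9,68.4))
def cen(g,x0,x1,y0,y1,t):
    s=g[y0:y1,x0:x1].astype(float);w=np.clip(t-s,0,None);v,u=np.mgrid[y0:y1,x0:x1];return (w*u).sum()/w.sum(),(w*v).sum()/w.sum()
print(g[190:210,300:324].min(),np.median(g[190:210,300:324]))
u,v=cen(g,301,321,190,209,120);print(u,v)
st={'tool_pos':np.array([.5598,-.0318,.1957]),'eef_rot':np.array([.557,.437,-.552,.44])}
s2=r.get_state();st=s2 
c=r.calibration("wrist");k=wray(c,u,v);M=c['mount'];Rm=R.from_quat(st['eef_rot']).as_matrix()
o=Rm@M[:3,3]+st['tool_pos'];k=Rm@M[:3,:3]@k
for z in(.0684,.0697):
    q=o+k*(z-o[2])/k[2];print('hole',q,jig(q))
# pin from wrist later; where would base hole be from pics/w1
z=np.load("pics/w1.npz");st={'tool_pos':z['pos'],'eef_rot':z['rot']}
g=cv2.cvtColor(cv2.imread("pics/w1.png"),6);u,v=cen(g,385,402,215,230,90);print(u,v)
Rm=R.from_quat(st['eef_rot']).as_matrix();o=Rm@M[:3,3]+st['tool_pos'];k=Rm@M[:3,:3]@wray(c,u,v)
for zz in(.051,.0525):
    q=o+k*(zz-o[2])/k[2];print('base hole',q,jig(q))
```

```text
[ 0.55586653 -0.03606699  0.0684    ]
72 218.5
309.8603680981595 197.75092024539876
hole [ 0.55220844 -0.03616254  0.0684    ] [ -3.53798796 -49.8345281   68.4       ]
hole [ 0.55230503 -0.03583168  0.0697    ] [ -3.52011279 -49.49032084  69.7       ]
392.06168831168833 222.0909090909091
base hole [ 0.55516028 -0.03775472  0.051     ] [ -0.29904375 -50.70493553  51.        ]
base hole [ 0.5548867 -0.0371453  0.0525   ] [ -0.70548492 -50.17479632  52.5       ]
```

```bash
cat >> h.py <<'E'
def hole(st,p,z,win,t=120):
    g=cv2.cvtColor(p,cv2.COLOR_RGB2GRAY);x0,x1,y0,y1=win
    s=g[y0:y1,x0:x1].astype(float);w=np.clip(t-s,0,None);v,u=np.mgrid[y0:y1,x0:x1];u,v=(w*u).sum()/w.sum(),(w*v).sum()/w.sum()
    c=r.calibration("wrist");M=c['mount'];Rm=R.from_quat(st['eef_rot']).as_matrix()
    o=Rm@M[:3,3]+st['tool_pos'];k=Rm@M[:3,:3]@wray(c,u,v);q=o+k*(z-o[2])/k[2];print('px',u,v,'world',q.round(4),'jig',jig(q).round(2));return q
E
python3 - <<'E'
from h import *
to(jw(0,-50,184))
st=r.get_state();p,d=r.snapshot("wrist");g=p
cv2.imwrite("pics/w9.png",cv2.resize(p[185:235,270:350,::-1],None,fx=8,fy=8,interpolation=cv2.INTER_CUBIC))
hole(st,p,.0684,(300,322,188,209))
E
```

```text
tcp [ 0.557  -0.0326  0.1921] jaw -13.28 F [-0.6 -0.2 -0.8] shift [ 0.0081 -0.0003  0.0047] q7 -0.68 op 0.005 t 13.95
tool axes x [ 0.001  0.    -1.   ] y [ 0.973 -0.23   0.001] z [-0.23  -0.973 -0.   ]
px 313.57118437118436 196.73919413919413 world [ 0.5557 -0.036   0.0684] jig [ -0.18 -48.89  68.4 ]
```

View pics/w9.png

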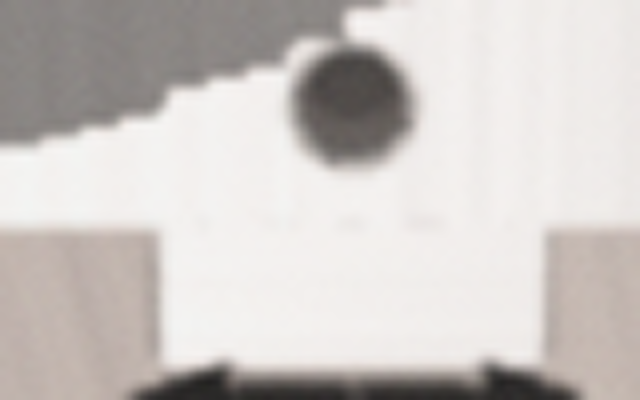

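Run:
```python
from h import *
to([.4285,-.2858,.19],-13.3)
```

```text
tcp [ 0.5564 -0.0327  0.1913] jaw -13.28 F [-0.3  0.2 -0. ] shift [ 0.0015 -0.0663  0.2757] q7 -0.68 op 0.006 t 14.0
tool axes x [-0.001 -0.    -1.   ] y [ 0.973 -0.23  -0.001] z [-0.23  -0.973  0.   ]
 roll -3.141
 roll 0.0
 roll 3.142
```

Call:
arm_command(
  plan=[
    [0.05,0,-0.011,0.046,0],
    [0.05,0,-0.011,0.046,0],
    [0.05,0,-0.011,0.046,0],
    [0.05,0,-0.011,0.046,0],
    [0.05,0,-0.011,0.046,0],
    [0.05,0,-0.0113,0.0457,0],
    [0.05,0,0,0,0],
    [0.05,0,0,0,0],
    [0.05,0,0,0,0],
  ],
)

```text
clock: 15.12
tool_pos: [0.4298, -0.2841, 0.1918]
eef_rot: [0.554, 0.44, -0.554, 0.439]
contact_force: [0.7, 0.3, 0.2]
opening: 0.564
```

Run:
```python
from h import *
to([.4285,-.2858,.057],-13.3)
st=r.get_state();p,d=r.snapshot("wrist");cv2.imwrite("pics/w10.png",p[:,:,::-1])
P=wcloud(d,st,r.calibration("wrist"))
m=(P[...,2]>.08)&(P[...,2]<.097)&(np.hypot(P[...,0]-.4285,P[...,1]+.2858)<.03);Q=P[m]
print(len(Q),Q.mean(0),cv2.minEnclosingCircle(Q[:,:2].astype(np.float32)),np.median(Q[:,2]))
m=(P[...,2]>.044)&(P[...,2]<.065)&(np.hypot(P[...,0]-.4285,P[...,1]+.2858)<.05);print(np.median(P[m][:,2]))
```

```text
tcp [ 0.4298 -0.2841  0.1918] jaw -13.13 F [0.7 0.3 0.2] shift [ 0.1348 -0.0008  0.0021] q7 -0.23 op 0.564 t 15.125
tool axes x [-0.     0.001 -1.   ] y [ 0.974 -0.227 -0.   ] z [-0.227 -0.974 -0.001]
 roll -3.139
 roll 0.003
 roll 3.145
465 [ 0.42878435 -0.28692329  0.08791521] ((0.4287298917770386, -0.2877489924430847), 0.010620574466884136) 0.08832410513825455
0.04772329982214926
```

View pics/w10.png

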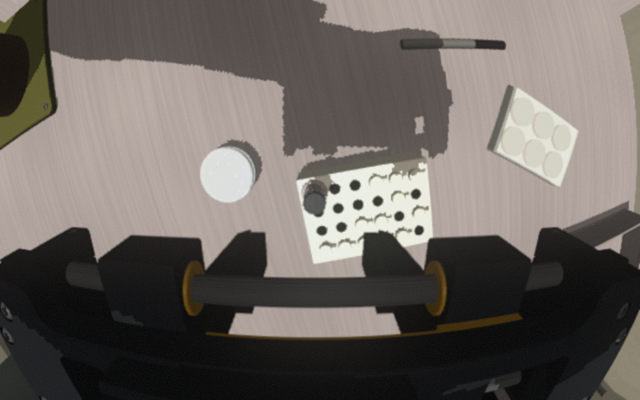

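Call:
arm_command(
  plan=[
    [0.05,0.03,0,0.003,0],
    [0.05,0.04,0,0,0],
    [0.05,0.03,0,0,0],
    [0.05,0.02,0,0,0],
    [0.05,0.015,0,0,0],
    [0.05,0,0,0,0],
  ],
)

```text
clock: 15.92
tool_pos: [0.4284, -0.2879, 0.0566]
eef_rot: [-0.554, -0.44, 0.554, -0.439]
contact_force: [-0.0, -0.2, 0.5]
opening: 0.569
```

Call:
arm_command(
  plan=[
    [0,0,0,0,0],
    [0,0,0,0,0],
    [0,0,0,0,0],
    [0,0,0,0,0],
    [0,0,0,0,0],
  ],
  force=45,
)

```text
clock: 16.55
tool_pos: [0.4287, -0.289, 0.0577]
eef_rot: [0.555, 0.438, -0.554, 0.439]
contact_force: [-0.8, -0.6, 5.9]
opening: 0.212
```

Run:
```python
from h import *
to([.4287,-.287,.056],-13.3);print(r.get_state()['moment'])
p,d=r.snapshot("scene");cv2.imwrite("pics/s11.png",cv2.resize(p[150:250,170:290,::-1],None,fx=5,fy=5,interpolation=cv2.INTER_CUBIC))
```

```text
tcp [ 0.4287 -0.289   0.0577] jaw -13.3 F [-0.8 -0.6  5.9] shift [ 0.0017 -0.0004 -0.0019] q7 -0.39 op 0.212 t 16.55
tool axes x [ 0.001 -0.001 -1.   ] y [ 0.973 -0.23   0.001] z [-0.23  -0.973  0.   ]
 roll -3.142
 roll 0.0
 roll 3.142
[-0.04302928  0.08934087 -0.00351645]
```

View pics/s11.png

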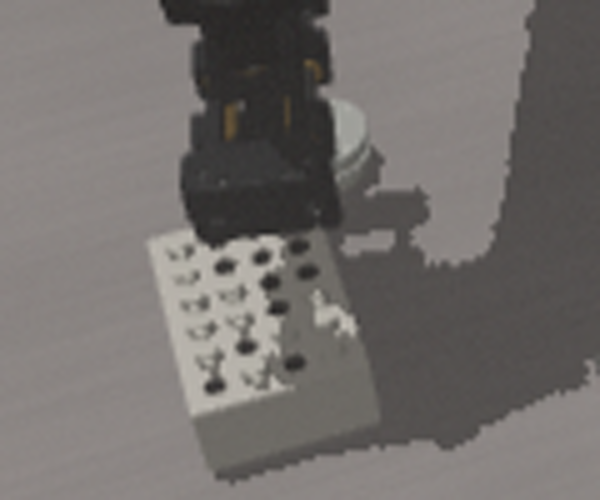

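Call:
arm_command(
  plan=[
    [0,-0.01,0,0,0],
    [0,-0.015,0,0,0],
    [0,-0.02,0,0,0],
    [0,-0.03,0,0,0],
    [0,-0.03,0,0,0],
    [0,-0.03,0,0,0],
    [0,0,0,0,0],
    [0,0,0,0,0],
  ],
)

```text
clock: 17.6
tool_pos: [0.4277, -0.2887, 0.192]
eef_rot: [-0.554, -0.439, 0.555, -0.439]
contact_force: [0.7, -0.5, -1.3]
opening: 0.211
```

Run:
```python
from h import *
to(jw(0,-49,170),-13.3);print(r.get_state()['moment'])
p,d=r.snapshot("scene");cv2.imwrite("pics/s12.png",cv2.resize(p[120:240,170:290,::-1],None,fx=5,fy=5,interpolation=cv2.INTER_CUBIC))
p,d=r.snapshot("wrist");cv2.imwrite("pics/w12.png",p[:,:,::-1])
```

```text
tcp [ 0.4277 -0.2887  0.192 ] jaw -13.3 F [ 0.7 -0.5 -1.3] shift [ 0.0219  0.0666 -0.2752] q7 -0.23 op 0.211 t 17.6
tool axes x [-0.001  0.    -1.   ] y [ 0.973 -0.23  -0.001] z [-0.23  -0.973  0.   ]
 roll -3.142
 roll -0.0
 roll 3.142
[ 0.00765077 -0.06770636 -0.03027154]
```

View pics/s12.png

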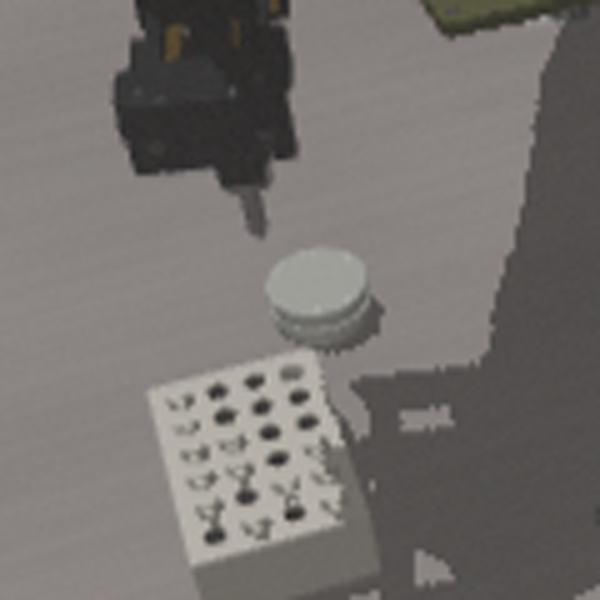

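View pics/w12.png

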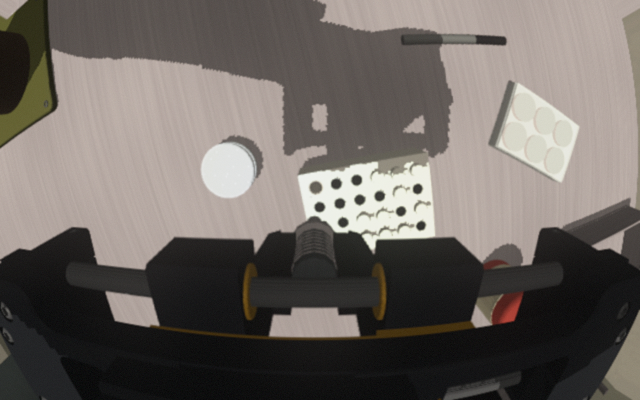

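Run:
```python
from h import *
st=r.get_state();c=r.calibration("wrist");t=st['tool_pos']
i=cv2.imread("pics/w12.png");cv2.imwrite("pics/w12c.png",cv2.resize(i[195:295,265:365],None,fx=6,fy=6,interpolation=cv2.INTER_CUBIC))
i=cv2.imread("pics/s12.png")
tz=t+[0,.0,-.046+.0]  # tip if knob centre 13mm above TCP
print('tip pred',tz)
print('scene',proj("scene",tz),(proj("scene",tz)-[170,120])*5+2,'collar',(proj("scene",t+[0,0,-.010])-[170,120])*5+2)
print('scene w/ +2mm y',(proj("scene",tz+[0,.002,0])-[170,120])*5+2)
for off in([0,0,0],[.0005,.002,0],[0,0,.002]):
  q=wproj(tz+np.array(off),st,c);q2=wproj(t+np.array(off)+[0,0,-.010],st,c);print('wrist',off,q,q2)
```

```text
tip pred [ 0.42756215 -0.28846363  0.14535558]
scene [222.30083889 166.03345087] [263.50419446 232.16725437] collar [250.75189868 176.96911404]
scene w/ +2mm y [267.40517052 231.12174429]
wrist [0, 0, 0] [314.3151701  221.18975753] [314.21797548 242.57274566]
wrist [0.0005, 0.002, 0] [314.35417807 218.23618143] [314.26450269 239.12793251]
wrist [0, 0, 0.002] [314.31063915 222.19130893] [314.21141693 244.00802872]
```

View pics/w12c.png

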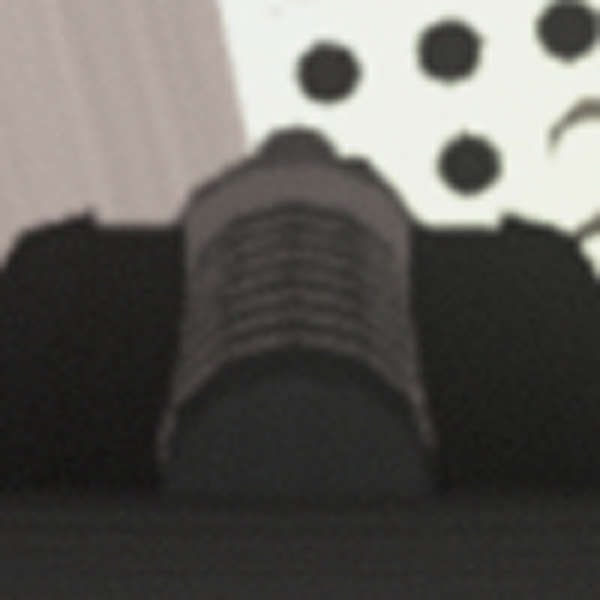

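Run:
```python
from h import *
st=r.get_state();c=r.calibration("wrist");t=st['tool_pos'];M=R.from_quat(st['eef_rot']).as_matrix();n=-M[:,2]
print("obs tip 216.2, collar ~221.7, knobtop 252.5; scene tip obs (262,237)")
for h in(.011,.013,.015):
 for s in(-.002,0,.002,.004):
  f=lambda dz,o: wproj(t+n*(o+s)+np.array([0,0,dz]),st,c)[1].round(1)
  print(h,s,'tip',f(h-.059,.0028),f(h-.054,.005),'collar',f(h-.018,.013),f(h-.023,.013),'knobtop',f(h+.018,.010))
```

```text
obs tip 216.2, collar ~221.7, knobtop 252.5; scene tip obs (262,237)
0.011 -0.002 tip 219.1 218.3 collar 225.7 222.6 knobtop 261.2
0.011 0 tip 216.2 215.4 collar 222.2 219.1 knobtop 257.0
0.011 0.002 tip 213.4 212.5 collar 218.6 215.6 knobtop 252.7
0.011 0.004 tip 210.5 209.5 collar 215.0 212.1 knobtop 248.4
0.013 -0.002 tip 220.0 219.3 collar 227.0 223.8 knobtop 263.3
0.013 0 tip 217.2 216.4 collar 223.4 220.3 knobtop 259.0
0.013 0.002 tip 214.3 213.4 collar 219.8 216.8 knobtop 254.7
0.013 0.004 tip 211.4 210.4 collar 216.2 213.2 knobtop 250.4
0.015 -0.002 tip 221.0 220.3 collar 228.4 225.1 knobtop 265.5
0.015 0 tip 218.1 217.4 collar 224.7 221.6 knobtop 261.2
0.015 0.002 tip 215.2 214.4 collar 221.1 218.0 knobtop 256.8
0.015 0.004 tip 212.3 211.4 collar 217.4 214.4 knobtop 252.4
```

Call:
arm_command(
  plan=[
    [0,0,0.0083,-0.0343,0],
    [0,0,0.0083,-0.0343,0],
    [0,0,0.0083,-0.0343,0],
    [0,0,0.0083,-0.0343,0],
    [0,0,0.0083,-0.0343,0],
    [0,0,0.0083,-0.0343,0],
    [0,0,0.0083,-0.0343,0],
    [0,0,0.0083,-0.0343,0],
    [0,0,0,0,0],
    [0,0,0,0,0],
  ],
  force=50,
)

```text
clock: 18.95
tool_pos: [0.5551, -0.0378, 0.1913]
eef_rot: [-0.554, -0.439, 0.556, -0.438]
contact_force: [-0.4, -0.5, -1.0]
opening: 0.211
```

Run:
```python
from h import *
to(jw(0,-50,130),-13.3);print(jig(r.get_state()['tool_pos']))
p,d=r.snapshot("scene");cv2.imwrite("pics/s13.png",cv2.resize(p[115:235,295:415,::-1],None,fx=5,fy=5,interpolation=cv2.INTER_CUBIC))
```

```text
tcp [ 0.5551 -0.0378  0.1913] jaw -13.31 F [-0.4 -0.5 -1. ] shift [ 0.0613  0.0004 -0.0009] q7 -0.68 op 0.211 t 18.95
tool axes x [-0.003 -0.001 -1.   ] y [ 0.973 -0.23  -0.002] z [-0.23  -0.973  0.002]
 roll -3.142
 roll -0.0
 roll 3.141
[ -0.29866053 -50.80068651 191.2638321 ]
```

View pics/s13.png

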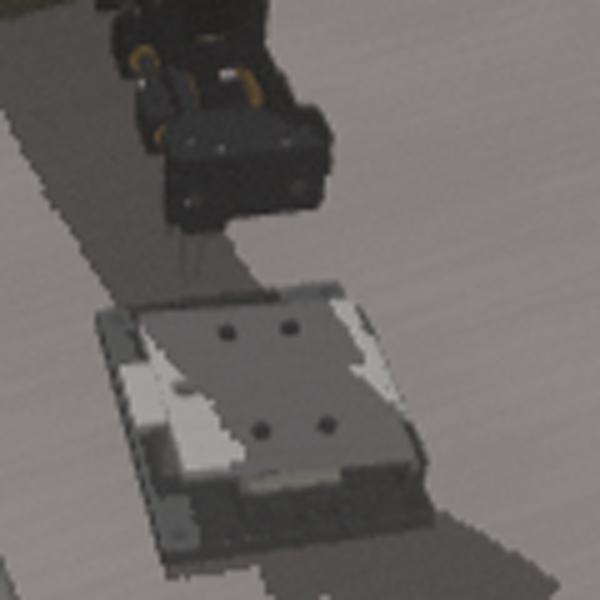

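Descend to just above the lid (tip ≈ 0.082), shifting 1 mm toward the hinge.

Call:
arm_command(
  plan=[
    [0,0.03,0,-0.001,0],
    [0,0.02,0,0,0],
    [0,0.012,0,0,0],
    [0,0,0,0,0],
    [0,0,0,0,0],
  ],
)

```text
clock: 19.62
tool_pos: [0.5568, -0.0362, 0.1308]
eef_rot: [0.555, 0.438, -0.554, 0.439]
contact_force: [0.1, -0.3, -1.1]
opening: 0.21
```

Run:
```python
from h import *
to(jw(0,-49.7,110),-13.3);print(jig(r.get_state()['tool_pos']))
p,d=r.snapshot("scene");cv2.imwrite("pics/s14.png",cv2.resize(p[155:215,300:380,::-1],None,fx=9,fy=9,interpolation=cv2.INTER_CUBIC))
p,d=r.snapshot("wrist");cv2.imwrite("pics/w14.png",cv2.resize(p[165:265,245:385,::-1],None,fx=5,fy=5,interpolation=cv2.INTER_CUBIC))
print((proj("scene",jw(0,-48.9,68.4))-[300,155])*9+4, (proj("scene",r.get_state()['tool_pos']-[0,0,.046])-[300,155])*9+4)
```

```text
tcp [ 0.5568 -0.0362  0.1308] jaw -13.32 F [ 0.1 -0.3 -1.1] shift [ 0.0208 -0.001   0.0008] q7 -0.74 op 0.21 t 19.625
tool axes x [ 0.001 -0.    -1.   ] y [ 0.973 -0.23   0.001] z [-0.23  -0.973 -0.   ]
 roll -3.142
 roll -0.0
 roll 3.141
[  0.92938593 -48.85926062 130.8343558 ]
[300.34354076 335.87611916] [304.06803595 298.16529492]
```

View pics/s14.png

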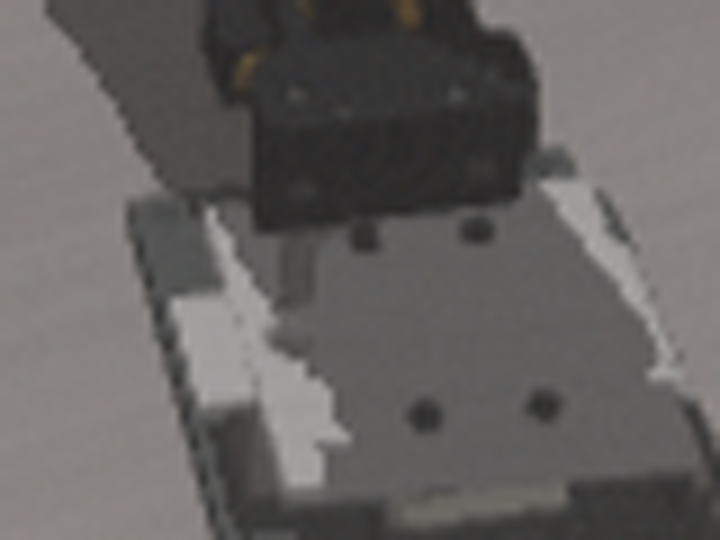

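View pics/w14.png

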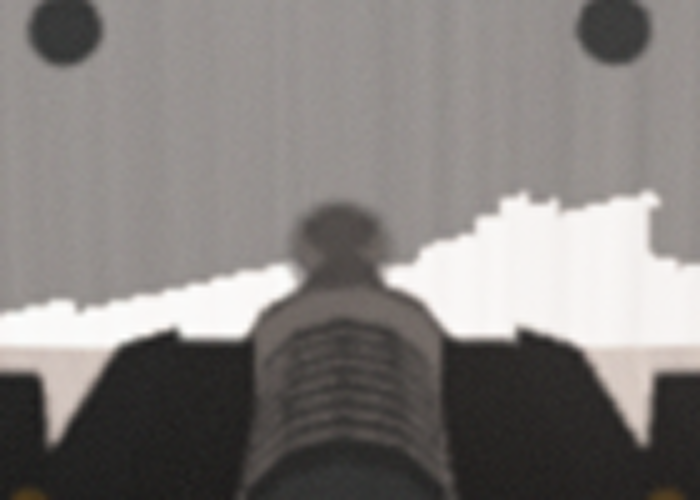

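Call:
arm_command(
  plan=[
    [0,0.006,0,0,0],
    [0,0.006,0,0,0],
    [0,0.006,0,0,0],
    [0,0.004,0,0,0],
    [0,0,0,0,0],
  ],
)

```text
clock: 20.35
tool_pos: [0.5561, -0.036, 0.1078]
eef_rot: [-0.554, -0.439, 0.555, -0.439]
contact_force: [0.5, 0.4, -0.8]
opening: 0.211
```

Run:
```python
from h import *
to(jw(0,-50,100),-13.3);print(jig(r.get_state()['tool_pos']))
p,d=r.snapshot("wrist");cv2.imwrite("pics/w15.png",cv2.resize(p[165:265,245:385,::-1],None,fx=5,fy=5,interpolation=cv2.INTER_CUBIC))
```

```text
tcp [ 0.5561 -0.036   0.1078] jaw -13.28 F [ 0.5  0.4 -0.8] shift [ 0.0078 -0.0002  0.0012] q7 -0.76 op 0.211 t 20.35
tool axes x [-0.001 -0.    -1.   ] y [ 0.973 -0.23  -0.001] z [-0.23  -0.973  0.   ]
 roll -3.141
 roll 0.0
 roll 3.142
[  0.2007206  -48.74940318 107.78132198]
```

View pics/w15.png

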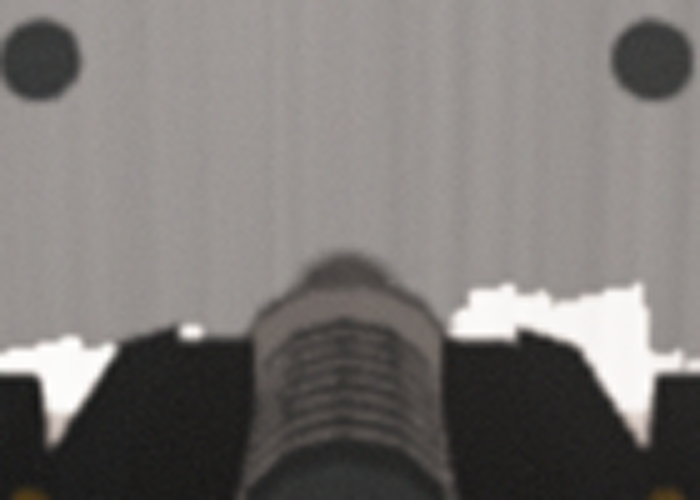

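Call:
arm_command(
  plan=[
    [0,0.003,0,0.001,0],
    [0,0.004,0,0,0],
    [0,0.003,0,0,0],
    [0,0,0,0,0],
  ],
)

```text
clock: 20.9
tool_pos: [0.556, -0.0369, 0.0979]
eef_rot: [-0.554, -0.439, 0.555, -0.439]
contact_force: [-0.5, 0.4, -0.7]
opening: 0.211
```

Call:
arm_command(
  plan=[
    [0,0.003,0,0,0],
    [0,0.003,0,0,0],
    [0,0,0,0,0],
  ],
)

```text
clock: 21.28
tool_pos: [0.5559, -0.0373, 0.0919]
eef_rot: [-0.554, -0.439, 0.555, -0.439]
contact_force: [-0.6, -0.3, -1.9]
opening: 0.213
```

Call:
arm_command(
  plan=[
    [0,0.003,0,0,0],
    [0,0.003,0,0,0],
    [0,0.003,0,0,0],
    [0,0,0,0,0],
  ],
)

```text
clock: 21.78
tool_pos: [0.5559, -0.0371, 0.0829]
eef_rot: [-0.554, -0.439, 0.555, -0.439]
contact_force: [-1.1, -0.6, -2.0]
opening: 0.207
```

Call:
arm_command(
  plan=[
    [0,0.003,0,0,0],
    [0,0.002,0,0,0],
    [0,0,0,0,0],
  ],
)

```text
clock: 22.15
tool_pos: [0.5562, -0.0372, 0.0782]
eef_rot: [-0.555, -0.439, 0.555, -0.439]
contact_force: [-0.2, -2.0, 0.5]
opening: 0.214
```

Call:
arm_command(
  plan=[
    [0,0.002,0,0,0],
    [0,0.002,0,0,0],
    [0,0,0,0,0],
  ],
  force=60,
)

```text
clock: 22.52
tool_pos: [0.5561, -0.0376, 0.0743]
eef_rot: [-0.554, -0.438, 0.555, -0.439]
contact_force: [-2.4, -3.6, 4.4]
opening: 0.21
```

Call:
arm_command(
  plan=[
    [0,0.002,0,0,0],
    [0,0.001,0,0,0],
    [0,0,0,0,0],
  ],
)

```text
clock: 22.9
tool_pos: [0.556, -0.038, 0.0719]
eef_rot: [-0.554, -0.438, 0.555, -0.439]
contact_force: [-2.2, -4.4, 9.0]
opening: 0.213
```

Call:
arm_command(
  plan=[
    [0,0.001,0,0,0],
    [0,0,0,0,0],
  ],
)

```text
clock: 23.15
tool_pos: [0.556, -0.0381, 0.0716]
eef_rot: [-0.554, -0.438, 0.555, -0.439]
contact_force: [-4.5, -3.8, 16.3]
opening: 0.208
```

Call:
arm_command(
  plan=[
    [0,0.001,0,0,0],
    [0,0,0,0,0],
  ],
)

```text
clock: 23.4
tool_pos: [0.556, -0.0381, 0.0715]
eef_rot: [-0.554, -0.438, 0.555, -0.439]
contact_force: [-5.9, -3.6, 24.9]
opening: 0.207
```

Run:
```python
from h import *
to(jw(0,-50,70),-13.3);print(jig(r.get_state()['tool_pos']))
for nm in("wrist","scene","top"):
  st=r.get_state();p,d=r.snapshot(nm)
  P=wcloud(d,st,r.calibration("wrist")) if nm=="wrist" else cloud(nm,d)
  J=np.stack([(P[...,:2]-O)@X,(P[...,:2]-O)@Y,P[...,2]],-1)*1000
  for xs in((25,57),(-57,-25)):
    m=(J[...,2]>54)&(J[...,2]<75)&(J[...,0]>xs[0])&(J[...,0]<xs[1])&(J[...,1]>-60)&(J[...,1]<45);Q=J[m]
    if len(Q)>20:
      k=np.polyfit(Q[:,1],Q[:,2],1);rr=abs(Q[:,2]-np.polyval(k,Q[:,1]))<2;k=np.polyfit(Q[rr,1],Q[rr,2],1);print(nm,xs,rr.sum(),k)
  if nm=="scene": cv2.imwrite("pics/s16.png",cv2.resize(p[135:235,295:415,::-1],None,fx=6,fy=6,interpolation=cv2.INTER_CUBIC))
  if nm=="wrist": cv2.imwrite("pics/w16.png",p[:,:,::-1])
```

```text
tcp [ 0.556  -0.0381  0.0715] jaw -13.34 F [-5.9 -3.6 24.9] shift [ 0.0015 -0.0006 -0.0009] q7 -0.8 op 0.207 t 23.4
tool axes x [ 0.001 -0.003 -1.   ] y [ 0.973 -0.231  0.001] z [-0.231 -0.973  0.002]
 roll -3.142
 roll -0.001
 roll 3.141
[  0.60456535 -50.86736925  71.50536123]
wrist (25, 57) 9666 [2.97058667e-05 6.15237215e+01]
wrist (-57, -25) 9631 [-1.92217690e-04  6.15280227e+01]
scene (25, 57) 312 [-1.47390215e-03  6.02939372e+01]
scene (-57, -25) 51 [-8.72498102e-03  6.04133717e+01]
top (25, 57) 31 [-8.97233769e-03  6.06838646e+01]
top (-57, -25) 130 [2.10266223e-02 6.00135886e+01]
```

View pics/s16.png

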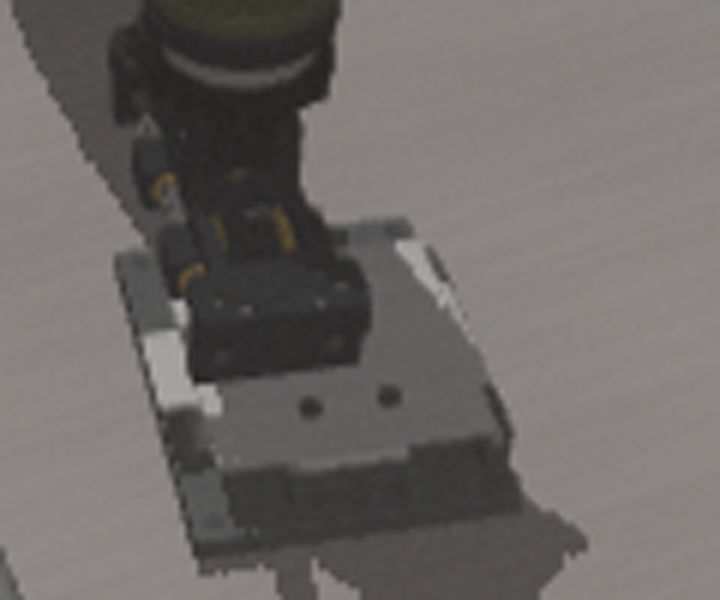

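View pics/w16.png

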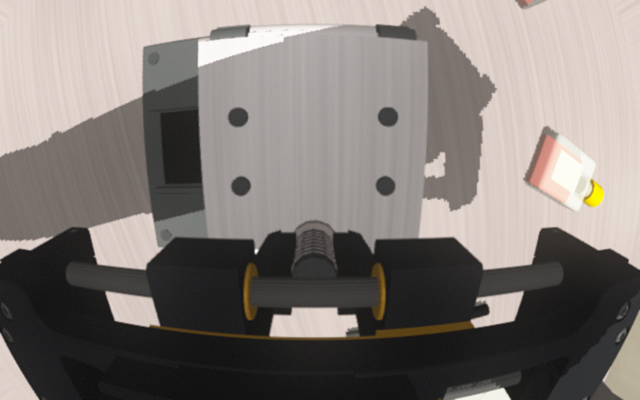

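Call:
arm_command(
  plan=[
    [0,0,0,0,0],
    [0,0,0,0,0],
    [0,0,0,0,0],
    [0,0,0,0,0],
    [0,0,0,0,0],
    [0,0,0,0,0],
    [0,0,0,0,0],
    [0,0,0,0,0],
  ],
  force=60,
)

```text
clock: 24.55
tool_pos: [0.556, -0.0381, 0.0715]
eef_rot: [-0.554, -0.438, 0.555, -0.439]
contact_force: [-6.6, -4.4, 24.9]
opening: 0.211
```

Steady: 25 N down, no creep. Handing in.

Run:
```python
from plant import r
print(r.finish_job())
```

```text
the job is handed in; nothing more can be done
None
```

The job is handed in at about 24.6 s. The loose module is butted against the stuck one, the lid is shut, and the pin is seated. The arm is still gripping the pin and pressing down.

- **Module:** I pushed it along the channel until it stopped and the push force rose to about 6 N. The last wrist image showed no gap, and the two blocks together measured 100.6 mm against the nominal 100 mm.
- **Lid:** I swung it down with closed fingers. It sprang back to 0.075 rad when released, as described.
- **Pin:** It went through the lid hole and into the base hole with no jamming. Pressing the collar down closed the lid. The tool stopped at 71.5 mm, which matches the collar seated on the shut lid with no slip in the grip.
- **Final hold:** The downward force stayed at 25 N with the grip set to 60 N. A one-second hold showed no drift.
- **Lid angle at the end:** The wrist camera read zero to within 0.0002 rad. The scene camera was mostly blocked by the gripper and read 0.001–0.009 rad; the top camera read -0.009 to +0.021 rad. I trusted the wrist reading, which had far more data points.
- **Other readings:** There is a side load of about 8 N on the pin, and it sat tilted by about 2° in the grip before insertion.
- **Bystanders:** I didn't touch any of them, but I didn't check their positions again at the end.

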